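Open and hold the gate of the freezer carrier

TASK

A colleague needs to draw the tray of sample tubes out of the freezer carrier, so open its gate: swing the cam lever on the latch housing round until it frees the first catch, squeeze the first catch (on the housing) until its bar is clear of the gate, and only then squeeze the second catch, on the gate itself, and swing the gate out past its detent. The gate pulls itself back, so finish while still holding it wide open with the fingers, at 70 degrees or more. Do not knock or shift the things standing around.

Things in the scene. Friction and masses are not known exactly. Their poses are not given: they have to be found in the camera images.
- carrier_front (a point): Point under the middle of the front edge of the freezer carrier, on the bench: a fixed white crate, 175 mm deep, 250 wide, 100 high, holding a tray of purple-capped tubes, with a clear, aluminium-framed gate across the side facing the robot. Axes: x into the carrier (away from the robot), y along the shut gate to its hinge (the robot's left), z up. Points listed below lie 128 mm above the bench.
- lever_pivot (a point): Fixed point on the vertical axis of the cam lever, which lies on the latch housing: a grey block 80 x 131 mm, its flat top 100 mm above the bench, at the right-hand end of the gate seen from the robot. Axes as carrier_front. The point is 28 mm above the housing's top.
- lever_knob (a point): Middle of the cam lever's upright round knob, dark steel, 14 mm thick, reaching from 108 to 148 mm above the bench. It is 50 mm from lever_pivot and moves with the lever: with the lever locked it lies on the -y side of the pivot (carrier axes); freeing the lever carries it first towards +x and ends on the +x side of the pivot.
- lever (a joint): Cam lever angle, rad, growing counter-clockwise seen from above: 0 to 0.15 locked (its cam nose blocks the first catch), the first catch is free above 1.2, stop at 1.6. About 2 N at the knob turn it, and it stays where it is left.
- catch1_grip (a point): Fixed point at the middle of the first catch as squeezed; axes as carrier_front. Two upright steel tabs on the latch housing, each 24 mm (x) by 10 mm (y), from 100 to 148 mm above the bench. One is fixed, its outer face at y = -18 mm from here. The other slides: outer face at y = +30 mm latched, +18 mm squeezed. Fingers centred here and closing along y push the sliding tab home.
- catch1 (a joint): Travel of the first catch's sliding tab, m: 0 latched (its bar lies across the front of the gate's end), 0.012 squeezed home; the bar is clear of the gate above 0.008. About 3 N of friction and no spring: it stays where it is pushed.
- gate_hinge (a point): Fixed point on the gate's vertical hinge axis; axes as carrier_front. The gate's free end is 210 mm from it; its panel is 12 mm thick and its top is 100 mm above the bench.
- gate_grip (a point): Middle of the second catch as squeezed, 155 mm from the hinge axis; turns with the gate. y points along the gate to the hinge, x across it (into the carrier when shut). Two upright steel tabs on the gate's top, each 24 mm (x) by 10 mm (y), from 100 to 148 mm above the bench. One is fixed, its outer face at y = +18 mm; the other slides, outer face at y = -30 mm latched, -18 mm squeezed.
- catch2 (a joint): Travel of the second catch's sliding tab towards the hinge, m: 0 latched (its bolt stands behind a lip of the housing), 0.012 squeezed; the gate is free of the lip above 0.008. Sprung, 6 N at rest, 10 N squeezed; it springs out when let go, so keep it squeezed while the gate swings.
- gate (a joint): Gate angle, rad: 0 shut, growing as its free end swings out towards the robot (clockwise seen from above), stop at 1.45. It stays under 0.03 until both catches are free. A sprung detent resists from about 0.3 to 0.9, up to about 5 N at the catch; beyond it a spring still pulls back with 1 to 2 N: let go, the gate falls back to about 0.8. Wide open is 1.2 or more.
- beaker_mid (a point): Glass beaker, 60 mm across, 75 mm high, bystander; point at its centre, half-way up.
- reagent_mid (a point): Amber bottle with white cap, 48 mm across, 85 mm high, bystander; point at its centre, half-way up.
- jar_mid (a point): White screw jar, 48 mm across, 50 mm high, bystander; point at its centre, half-way up.
- block_mid (a point): Grey tube block 60 x 50 mm with four capped tubes, 74 mm high in all, bystander; point 40 mm above its underside.
- tipbox_mid (a point): Blue box with clear lid, 87 x 122 x 68 mm, bystander; point at its centre.

How it is judged:
On the way, in this order (a step that is already met when the one before it is completed fails the run):
1. the cam lever is swung free (1.2 rad or more) with the gate still shut (value of joint lever above 1.2 rad and value of joint gate below 0.06 rad), for 0.1 s.
2. the first catch is squeezed home (8 mm or more) with the gate still shut (value of joint catch1 above 0.008 m and value of joint gate below 0.06 rad), for 0.1 s.
3. after that the second catch is squeezed (8 mm or more) by the fingers, with the gate still shut (value of joint catch2 above 0.008 m and value of joint gate below 0.06 rad and contact force between gate and the fingers above 1 N), for 0.1 s.
4. the gate is swung out past its detent (0.95 rad) (value of joint gate above 0.95 rad), for 0.1 s.
At the end, for the whole second after the job is handed in: The gate stands still at 1.2 rad (69 degrees) or more, held there by the fingers (contact of over 0.5 N between fingers and gate or its catch), the cam lever is free (1.2 rad or more), the first catch is clear (7.5 mm or more), and every bystander is within 30 mm of where it stood (value of joint each of gate, lever above 1.2 rad and velocity of joint gate between -0.08 and 0.08 rad/s and contact force between gate and the fingers above 0.5 N and value of joint catch1 above 0.0075 m and distance of each of beaker_mid, reagent_mid, jar_mid, block_mid, tipbox_mid from where it was at the start of the episode below 0.03 m); the arm keeps its last pose, push and grip.
It fails at once if the second catch is squeezed (8 mm) while the first is still latched (under 6 mm) (value of joint catch2 above 0.008 m and value of joint catch1 below 0.006 m).
It fails at once if a bystander is shifted or lifted by more than 30 mm (distance of any of beaker_mid, reagent_mid, jar_mid, block_mid, tipbox_mid from where it was at the start of the episode above 0.03 m).
It also fails if it takes over 61 s, if anything falls off the work surface, if the arm or the gripper's body presses on something with over 40 N, if the wrist force passes 120 N, or if a joint passes its speed limit or range.

ROBOT

A 6-joint arm with a two-finger parallel gripper is mounted at the origin on the work surface. World frame = base frame: x ahead of the robot, y to its left, z up, the work surface at z = 0. Lengths are in m, angles in rad, forces in N, time in s.
With the tool pointing down it reaches from about 0.35 to 0.975 m from the base axis. Payload 4.9 kg.
Tool frame: the origin (TCP) lies midway between the tips of the shut fingers; the grasp point (between the pads) lies 19 mm behind it; z points along the fingers, y is the direction in which the jaws open and shut (so a half turn about z gives the same grasp; the last joint's range is limited). The gripper opens to 85 mm and grips with 20 to 120 N. Pads are 22 mm wide; open, the fingers measure 114 mm over their backs; the gripper's body (76 mm by 85 mm) begins 54 mm behind the grasp point. The pads swing forward as they close: fully open they stand 13 mm farther back than shut.
Start: joints at [-1.264, 0.053, 1.613, -0, 1.476, -0.119], TCP at [0.258, -0.569, 0.231] pointing down, gripper open.
Joint ranges: [-3.01, 3.01], [-1.01, 2.22], [0.06, 2.58], [-1.02, 4.17], [0.09, 2.62], [-3.14, 3.14]. Speed limits (rad/s): [2.57, 2.57, 3.14, 3.14, 3.14, 3.14].

INTERFACE

Orientations are given as a rotation vector (axis times angle).
In Python, from station import ctrl gives the robot as it stands.
- The arm moves only by the tool apply_moves, never from a script. Its argument "rows" is a list of rows, each a list of 6 numbers: the shift along the tool's x, y, z in cm, then the turn, a rotation vector about the tool's x, y, z in units of 5 degrees (1.0 is 5 degrees). In form: [[x, y, z, rx, ry, rz], ...]. A call has 1 to 20 rows; each row is the pose to reach, as a shift and turn from the pose measured when the call began, along the tool's axes at that moment; what a row does not reach only later rows make up. A row lasts 1/10 s, in which the tool goes at most 50 mm and 8.59 degrees, less where a joint would pass 70% of its speed; a pose out of reach is approached as far as the arm can. A call with a gripper value outside its range is refused whole. "grip" is the closure, from 0 (fully open) to 1 (shut), set as the call begins (left out, the last holds). The fingers move at their own pace and stop on an object; "squeeze" is the grip in N (left out, the last holds). Time passes only in rows, so rows that repeat a pose let the fingers close. It gives the time, the measured TCP pose, the force and the opening at its end, in the units of the state.
- ctrl.get_obs(): the state, without advancing time (a new reading comes with each control period).
- ctrl.get_image(name): name is "scene" or "top" or "wrist"; returns a dict with "color" (384x512x3 uint8, blue, green, red), "mtx" (3x3 intrinsics, pixels), "rvec" (rotation vector, rad) and "tvec" (3), from world to camera coordinates, as OpenCV has them. Camera axes: x right, y down, z forward; pixel columns grow to the right and rows downward; lengths in m; the calibration is good to about 2 mm. The wrist camera is an equidistant fisheye: a pixel r from the principal point sees the ray r / f radians off the axis. A picture is of the moment at which its call begins. There is no depth.
- ctrl.finish_job(): hands the job in, once; it reports no verdict.
The state is a dict: "t": time; "q": joint angles; "dq": joint speeds; "effort": joint torques, N m; "tool_pos": TCP position; "tool_rot": TCP orientation; "contact_force": force on the tool from outside, world axes, zero at the start; "wrist_torque": the same for the moment, N m; "opening": finger opening in m.
Only numpy, scipy, OpenCV 4.12 (cv2) and the standard library are available. Lean on these libraries where they do the work, as an engineer would, in place of code of your own. Each camera call takes 0.05 s, during which the arm holds its last target.

## Working session

There is one attempt and no reset: what is moved stays moved. The work goes in short steps, Python scripts to look and compute and a tool call to move; the robot and the scene stay as the last step left them, time stands still between calls to the robot, and variables do not carry over. Pictures are saved under pics/ and viewed, and the job is handed in when it is done.

Besides the shell and the picture viewer there is one more tool, called after "Call:" as name(argument=value, ...), one argument or row to a line, values as JSON. apply_moves: Moves the arm, as the interface text tells. Its arguments: {"type":"object","properties":{"rows":{"type":"array","items":{"type":"array","items":{"type":"number"}}},"grip":{"type":"number"},"squeeze":{"type":"number"}},"required":["rows"]}

```bash
ls; mkdir -p pics; python3 - <<'E'
from station import ctrl
import cv2,pickle
print(ctrl.get_obs())
d={}
for n in ["scene","top","wrist"]:
    i=ctrl.get_image(n); d[n]=i
    cv2.imwrite(f"pics/{n}0.png",i["color"]); print(n,i["mtx"],i["rvec"],i["tvec"])
pickle.dump(d,open("im0.pkl","wb"))
E
```

```text
pics
{'t': 0.0, 'q': array([-1.26400065e+00,  5.33583464e-02,  1.61426023e+00,  1.10704340e-06,
        1.47599910e+00, -1.19018467e-01]), 'dq': array([ 1.93698673e-03, -8.87640481e-04,  2.61720587e-04,  9.31437992e-04,
       -5.43895627e-05,  1.57503399e-03]), 'effort': array([ 7.06800220e-04, -3.93682480e+01, -3.70172954e+01, -7.93992149e-05,
        7.14976384e-03, -7.67471931e-06]), 'tool_pos': array([ 0.25796913, -0.56860972,  0.23008227]), 'tool_rot': array([-3.06868727e+00, -6.63399317e-01,  2.96297365e-04]), 'contact_force': array([-0.13110555,  1.32542693, -0.17086968]), 'wrist_torque': array([-0.04066959, -0.004895  ,  0.07725228]), 'opening': 0.08562895379758298}
scene [[353.40524862   0.         255.35855242]
 [  0.         353.40524862 193.56444914]
 [  0.           0.           1.        ]] [ 0.6586376   2.83376527 -0.80446959] [ 0.51517595 -0.12513185  1.15953413]
top [[348.97842836   0.         259.11823393]
 [  0.         348.97842836 193.29906377]
 [  0.           0.           1.        ]] [ 2.13288415 -2.14600628  0.13480622] [-0.02607679  0.55480192  1.03592129]
wrist [[297.31863964   0.         260.878007  ]
 [  0.         297.31863964 198.58116891]
 [  0.           0.           1.        ]] [-2.45024444  1.58026796  0.20951655] [-0.62407392 -0.03256055  0.37855054]
```

View pics/scene0.png

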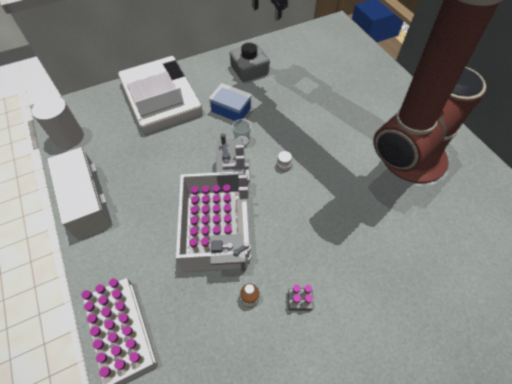

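View pics/top0.png

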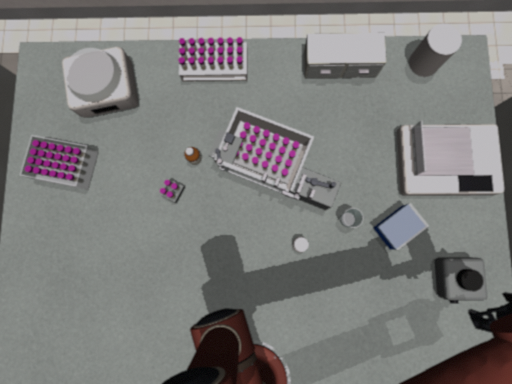

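View pics/wrist0.png

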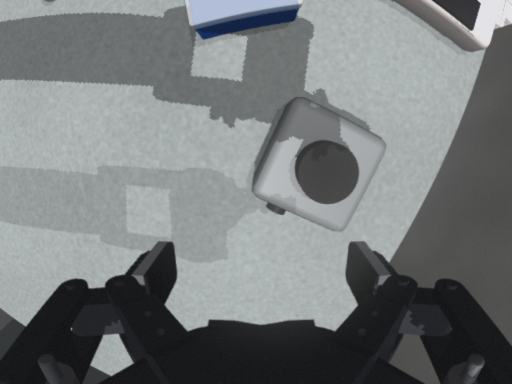

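```bash
python3 - <<'E'
import cv2,pickle
d=pickle.load(open("im0.pkl","rb"))
c=d["top"]["color"][95:255,200:360]
cv2.imwrite("pics/topc.png",cv2.resize(c,None,fx=3.75,fy=3.75,interpolation=cv2.INTER_CUBIC))
c=d["scene"]["color"][125:275,165:315]
cv2.imwrite("pics/scc.png",cv2.resize(c,None,fx=4,fy=4,interpolation=cv2.INTER_CUBIC))
E
```

```text
(no output)
```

View pics/topc.png

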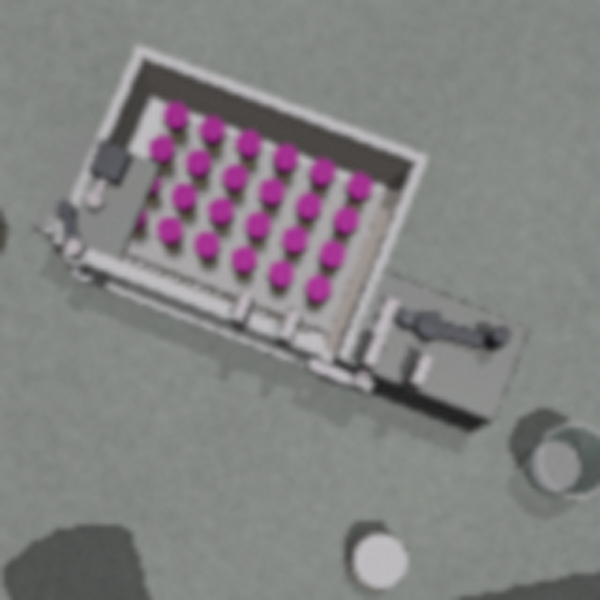

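View pics/scc.png

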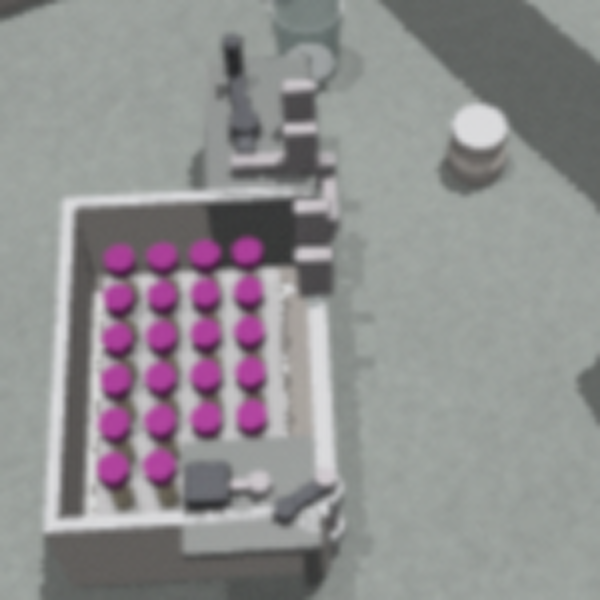

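```bash
cat > h.py <<'E'
import numpy as np,cv2
def unproj(im,uv,z,fish=False):
    R=cv2.Rodrigues(im["rvec"])[0]; t=np.asarray(im["tvec"]).ravel(); K=im["mtx"]
    x=(uv[0]-K[0,2])/K[0,0]; y=(uv[1]-K[1,2])/K[1,1]
    if fish:
        r=np.hypot(x,y); s=np.tan(r)/r if r>1e-9 else 1; x*=s;y*=s
    d=R.T@np.array([x,y,1]); c=-R.T@t
    return c+d*(z-c[2])/d[2]
def proj(im,P,fish=False):
    R=cv2.Rodrigues(im["rvec"])[0]; t=np.asarray(im["tvec"]).ravel(); K=im["mtx"]
    p=R@np.asarray(P)+t
    x,y=p[0]/p[2],p[1]/p[2]
    if fish:
        r=np.hypot(x,y); th=np.arctan2(np.hypot(p[0],p[1]),p[2]); s=th/r if r>1e-9 else 1; x*=s;y*=s
    return np.array([K[0,0]*x+K[0,2],K[1,1]*y+K[1,2]])
E
python3 - <<'E'
import pickle,cv2,numpy as np
from h import *
d=pickle.load(open("im0.pkl","rb"))
T=lambda u,v,z:unproj(d["top"],((u-1.4)/3.75+200,(v-1.4)/3.75+95),z).round(4)
S=lambda u,v,z:unproj(d["scene"],((u-1.5)/4+165,(v-1.5)/4+125),z).round(4)
for n in d: 
    R=cv2.Rodrigues(d[n]["rvec"])[0]; print(n,(-R.T@d[n]["tvec"]).round(3))
print("crate BL",T(137,47,.1),S(65,525-0,.1)); print("BR",T(428,157,.1),S(68,200,.1))
for n,a,b in [("c1fix",(424,365),(298,85)),("c1sl",(378,350),(300,130)),("gsl",(290,323),(310,207)),("gfix",(243,305),(313,255))]:
    print(n,T(*a,.148),S(*b,.148))
print("knob",T(495,332,.148),S(232,42,.148),"piv",T(428,322,.115),S(245,120,.115))
print("beaker base",T(556,466,0.),"rim",T(568,462,.075),"jar",T(380,560,.05),S(480,125,.05))
for n,u,v,z in [("reagent",192,155,.085),("block",172,189,.06),("tipbox",401,227,.068)]:print(n,unproj(d["top"],(u,v),z).round(3))
E
```

```text
scene [0.777 0.415 0.921]
top [ 0.402 -0.047  1.104]
wrist [ 0.318 -0.542  0.373]
crate BL [0.8089 0.0375 0.1   ] [0.7985 0.0411 0.1   ]
BR [ 0.715  -0.1935  0.1   ] [ 0.7135 -0.1882  0.1   ]
c1fix [ 0.5417 -0.1793  0.148 ] [ 0.5389 -0.1745  0.148 ]
c1sl [ 0.5531 -0.1457  0.148 ] [ 0.5543 -0.1379  0.148 ]
gsl [ 0.5739 -0.081   0.148 ] [ 0.5752 -0.0768  0.148 ]
gfix [ 0.5877 -0.0463  0.148 ] [ 0.5895 -0.0417  0.148 ]
knob [ 0.5659 -0.2322  0.148 ] [ 0.5648 -0.2311  0.148 ] piv [ 0.5797 -0.1878  0.115 ] [ 0.5765 -0.1871  0.115 ]
beaker base [ 0.4768 -0.308   0.    ] rim [ 0.4748 -0.2997  0.075 ] jar [ 0.3996 -0.1537  0.05  ] [ 0.3987 -0.1508  0.05  ]
reagent [0.666 0.171 0.085]
block [0.567 0.235 0.06 ]
tipbox [ 0.447 -0.446  0.068]
```

Call:
apply_moves(
  rows=[
    [25,-12,-7,0,0,-14],
    [49.4,-23.3,-7,0,0,-27.1],
    [49.4,-23.3,-7,0,0,-27.1],
    [49.4,-23.3,-7,0,0,-27.1],
    [49.4,-23.3,-7,0,0,-27.1],
    [49.4,-23.3,-7,0,0,-27.1],
    [49.4,-23.3,-7,0,0,-27.1],
    [49.4,-23.3,-7,0,0,-27.1],
    [49.4,-23.3,-7,0,0,-27.1],
    [49.4,-23.3,-7,0,0,-27.1],
    [49.4,-23.3,-7,0,0,-27.1],
    [49.4,-23.3,-7,0,0,-27.1],
    [49.4,-23.3,-7,0,0,-27.1],
    [49.4,-23.3,-7,0,0,-27.1],
    [49.4,-23.3,-7,0,0,-27.1],
    [49.4,-23.3,-7,0,0,-27.1],
    [49.4,-23.3,-7,0,0,-27.1],
    [49.4,-23.3,-7,0,0,-27.1],
    [49.4,-23.3,-7,0,0,-27.1],
  ],
  grip=0,
)

```text
t: 2.05
tool_pos: [0.6116, -0.1526, 0.3006]
tool_rot: [-0.551, -3.092, -0.002]
contact_force: [0.0, 0.1, -0.1]
opening: 0.0855
```

```bash
python3 - <<'E'
from station import ctrl
import cv2,pickle
i=ctrl.get_image("wrist");o=ctrl.get_obs();print(o["t"],o["q"],o["tool_pos"],o["tool_rot"])
pickle.dump((i,o),open("w1.pkl","wb"))
cv2.imwrite("pics/w1.png",cv2.resize(i["color"],(800,600),interpolation=cv2.INTER_CUBIC))
E
```

```text
2.1 [-3.63057449e-01  3.43901291e-02  1.51717215e+00  1.28397852e-03
  1.59119021e+00 -1.58165206e+00] [ 0.61163976 -0.15260264  0.30069612] [-5.50184806e-01 -3.09212471e+00 -2.31930056e-03]
```

View pics/w1.png

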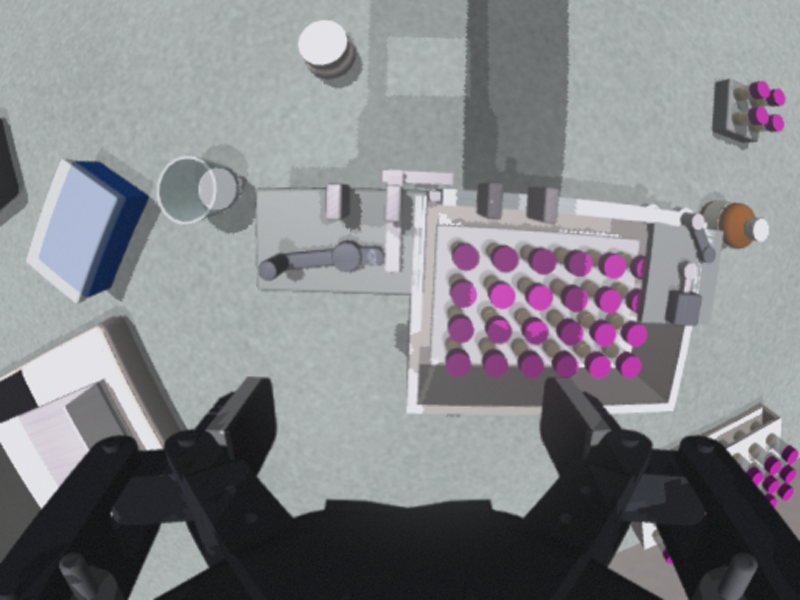

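```bash
python3 - <<'E'
import cv2,pickle
i,o=pickle.load(open("w1.pkl","rb"))
c=i["color"][100:200,155:295]
cv2.imwrite("pics/w1a.png",cv2.resize(c,None,fx=5.7,fy=5.7,interpolation=cv2.INTER_CUBIC))
c=i["color"][100:200,260:400]
cv2.imwrite("pics/w1b.png",cv2.resize(c,None,fx=5.7,fy=5.7,interpolation=cv2.INTER_CUBIC))
E
```

```text
(no output)
```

View pics/w1a.png

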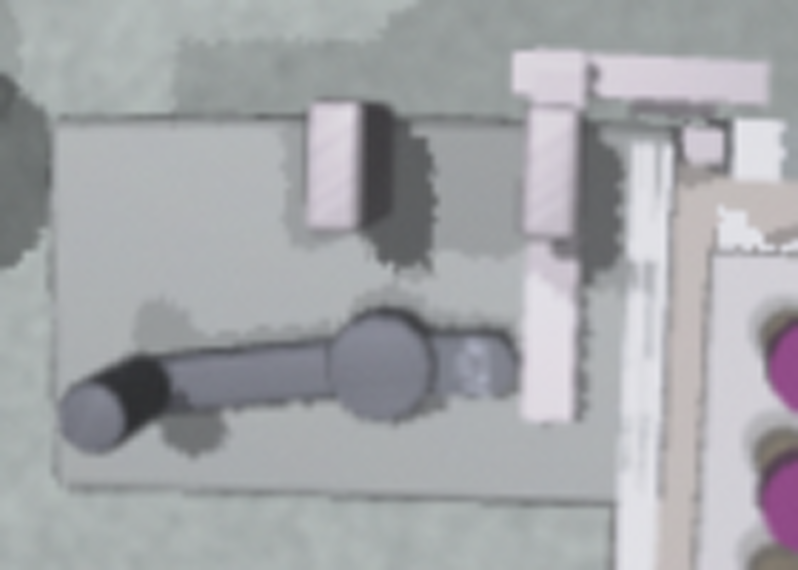

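View pics/w1b.png

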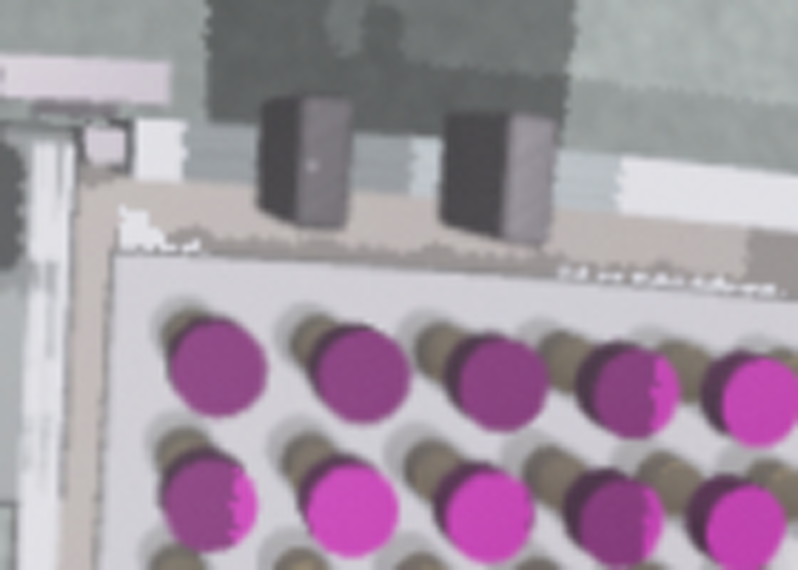

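```bash
python3 - <<'E'
import pickle,numpy as np
from h import *
i,o=pickle.load(open("w1.pkl","rb"))
A=lambda u,v,z:unproj(i,((u-2.35)/5.7+155,(v-2.35)/5.7+100),z,True)
B=lambda u,v,z:unproj(i,((u-2.35)/5.7+260,(v-2.35)/5.7+100),z,True)
cf=A(334,165,.148);cs=A(551,172,.148);gs=B(325,161,.148);gf=B(529,178,.148)
kn=A(93,416,.148);hub=A(380,365,.115)
for n,p in zip(["cf","cs","gs","gf","kn","hub"],[cf,cs,gs,gf,kn,hub]):print(n,p.round(4))
# tips corner pads for yaw
for a,b in [(cf,cs),(gs,gf),(cf,gf),(cs,gs),(kn,hub)]:
    e=b-a; print(np.linalg.norm(e[:2]).round(4),np.degrees(np.arctan2(e[1],e[0])).round(2))
bl=B(0,0,0)
P=np.array([cf,cs,gs,gf])[:,:2]; m=P.mean(0);u,s,v=np.linalg.svd(P-m); print(np.degrees(np.arctan2(v[0][1],v[0][0])),((P-m)@v[1])*1000,((P-m)@v[0])*1000)
# crate rear corners in 800 picture
f=lambda u,v,z:unproj(i,((u-.28)/1.5625,(v-.28)/1.5625),z,True).round(4)
print(f(408,412,.1),f(676,408,.1),"housing",f(258,188,.1),f(258,289,.1))
h1=A(58,116,.1);h2=A(62,486,.1);print("house",h1,h2,np.linalg.norm(h1-h2),np.degrees(np.arctan2(*(h2-h1)[[1,0]])))
print("tcp fisheye check",proj(i,o["tool_pos"],True))
E
```

```text
cf [ 0.541  -0.1766  0.148 ]
cs [ 0.5558 -0.1417  0.148 ]
gs [ 0.5758 -0.0797  0.148 ]
gf [ 0.5903 -0.0449  0.148 ]
kn [ 0.5664 -0.2351  0.148 ]
hub [ 0.58   -0.1877  0.115 ]
0.0379 67.04
0.0377 67.31
0.1406 69.47
0.0651 72.15
0.0493 74.03
69.94560572346565 [ 0.62641272 -1.29835408  1.20314502 -0.53120367] [-70.34652289 -32.46302709  32.59452026  70.21502972]
[ 0.7188 -0.1915  0.1   ] [0.8139 0.0425 0.1   ] housing [ 0.5079 -0.2346  0.1   ] [ 0.5801 -0.2656  0.1   ]
house [ 0.50757432 -0.23467902  0.1       ] [ 0.58040243 -0.26497855  0.1       ] 0.07887962172972073 -22.589345005302953
tcp fisheye check [260.63224246 247.98292619]
```

```bash
cat > mv.py <<'E'
import sys,numpy as np
from station import ctrl
from scipy.spatial.transform import Rotation as R
def rows(targets):
    o=ctrl.get_obs();p0=o["tool_pos"];R0=R.from_rotvec(o["tool_rot"])
    x=R0.as_matrix()[:,0];print("t",o["t"],"psi",np.degrees(np.arctan2(x[1],x[0])).round(2),p0.round(4),"open",round(o["opening"],4),"F",o["contact_force"].round(1))
    for (x,y,z,psi) in targets:
        a=np.radians(psi)
        M=np.array([[np.cos(a),np.sin(a),0],[np.sin(a),-np.cos(a),0],[0,0,-1]]).T
        M=np.column_stack([[np.cos(a),np.sin(a),0],[np.sin(a),-np.cos(a),0],[0,0,-1]])
        d=R0.inv().apply(np.array([x,y,z])-p0)*100
        r=np.degrees((R0.inv()*R.from_matrix(M)).as_rotvec())/5
        print([*d.round(2),*r.round(2)])
E
python3 -c "
from mv import *
rows([(.566,-.235,.18,112),(.566,-.235,.115,112)])"
```

```text
t 2.1 psi 159.82 [ 0.6116 -0.1526  0.3007] open 0.0852 F [ 0.3 -0.3 -0.1]
[np.float64(1.43), np.float64(-9.32), np.float64(12.06), np.float64(0.01), np.float64(-0.02), np.float64(9.56)]
[np.float64(1.42), np.float64(-9.33), np.float64(18.56), np.float64(0.01), np.float64(-0.02), np.float64(9.56)]
```

Call:
apply_moves(
  rows=[
    [1.43,-9.32,6,0,0,5],
    [1.43,-9.32,12,0,0,9.56],
    [1.43,-9.32,12,0,0,9.56],
    [1.43,-9.32,12,0,0,9.56],
    [1.43,-9.32,12,0,0,9.56],
    [1.43,-9.32,12,0,0,9.56],
    [1.43,-9.32,12,0,0,9.56],
    [1.43,-9.32,15,0,0,9.56],
    [1.43,-9.32,17,0,0,9.56],
    [1.43,-9.32,18.5,0,0,9.56],
    [1.43,-9.32,18.5,0,0,9.56],
    [1.43,-9.32,18.5,0,0,9.56],
  ],
)

```text
t: 3.3
tool_pos: [0.5662, -0.2349, 0.116]
tool_rot: [-1.755, -2.604, -0.002]
contact_force: [0.2, 0.0, 0.9]
opening: 0.0852
```

```bash
cat > snap.py <<'E'
import sys,cv2,pickle
from station import ctrl
n=sys.argv[2];i=ctrl.get_image(sys.argv[1]);pickle.dump((i,ctrl.get_obs()),open(n+".pkl","wb"))
c=i["color"]
if len(sys.argv)>3:
    a,b,e,f=map(int,sys.argv[3:7]); c=c[b:f,a:e]
s=min(800/c.shape[1],600/c.shape[0]);cv2.imwrite(f"pics/{n}.png",cv2.resize(c,None,fx=s,fy=s,interpolation=cv2.INTER_CUBIC))
E
python3 snap.py wrist w2; python3 -c "
from mv import *
rows([])"
```

```text
t 3.35 psi 112.05 [ 0.5667 -0.2352  0.1168] open 0.0854 F [-0.1 -0.9  0.7]
```

View pics/w2.png

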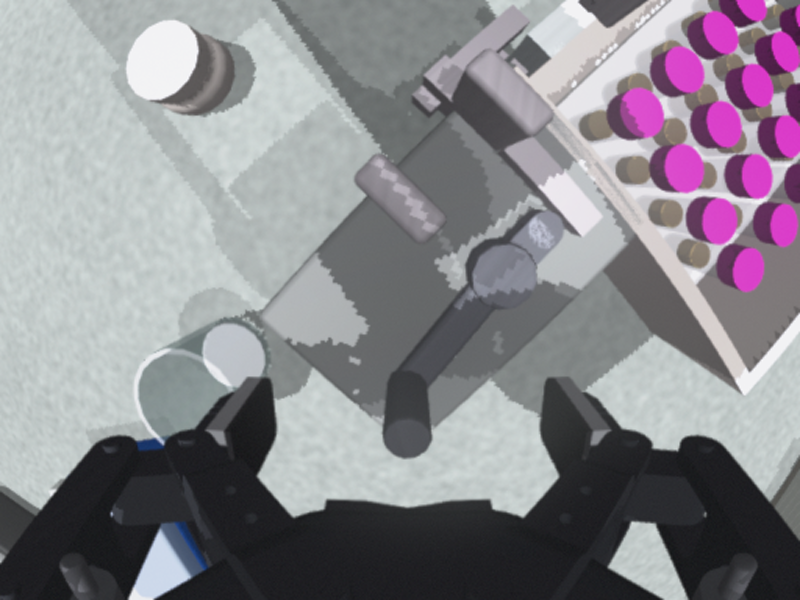

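Call:
apply_moves(
  rows=[
    [0,0,0,0,0,0],
    [0,0,0,0,0,0],
    [0,0,0,0,0,0],
    [0,0,0,0,0,0],
    [0,0,0,0,0,0],
    [0,0,0,0,0,0],
    [0,0,0,0,0,0],
    [0,0,0,0,0,0],
  ],
  grip=1,
  squeeze=20,
)

```text
t: 4.15
tool_pos: [0.5666, -0.2355, 0.117]
tool_rot: [1.756, 2.605, 0.001]
contact_force: [-1.7, -2.4, 1.7]
opening: 0.0132
```

```bash
python3 -c "
from mv import *
P=np.array([.580,-.1873])
rows([(*(P+.05*np.array([np.cos(np.radians(a)),np.sin(np.radians(a))])),.116,112) for a in range(-100,-24,7)])"
```

```text
t 4.15 psi 112.04 [ 0.5666 -0.2355  0.117 ] open 0.0132 F [-1.7 -2.4  1.7]
[np.float64(-0.28), np.float64(0.4), np.float64(0.1), np.float64(0.01), np.float64(0.0), np.float64(0.01)]
[np.float64(-0.57), np.float64(0.94), np.float64(0.1), np.float64(0.01), np.float64(0.0), np.float64(0.01)]
[np.float64(-0.79), np.float64(1.51), np.float64(0.1), np.float64(0.01), np.float64(0.0), np.float64(0.01)]
[np.float64(-0.95), np.float64(2.1), np.float64(0.1), np.float64(0.01), np.float64(0.0), np.float64(0.01)]
[np.float64(-1.03), np.float64(2.7), np.float64(0.1), np.float64(0.01), np.float64(0.0), np.float64(0.01)]
[np.float64(-1.03), np.float64(3.31), np.float64(0.1), np.float64(0.01), np.float64(0.0), np.float64(0.01)]
[np.float64(-0.96), np.float64(3.92), np.float64(0.1), np.float64(0.01), np.float64(0.0), np.float64(0.01)]
[np.float64(-0.82), np.float64(4.51), np.float64(0.1), np.float64(0.01), np.float64(0.0), np.float64(0.01)]
[np.float64(-0.61), np.float64(5.08), np.float64(0.1), np.float64(0.01), np.float64(0.0), np.float64(0.01)]
[np.float64(-0.33), np.float64(5.63), np.float64(0.1), np.float64(0.01), np.float64(0.0), np.float64(0.01)]
[np.float64(0.02), np.float64(6.13), np.float64(0.1), np.float64(0.01), np.float64(0.0), np.float64(0.01)]
```

Call:
apply_moves(
  rows=[
    [-0.28,0.4,0,0,0,0],
    [-0.57,0.94,0,0,0,0],
    [-0.79,1.5,0,0,0,0],
    [-0.95,2.1,0,0,0,0],
    [-1.03,2.7,0,0,0,0],
    [-1.03,3.3,0,0,0,0],
    [-0.96,3.9,0,0,0,0],
    [-0.82,4.5,0,0,0,0],
    [-0.6,5.1,0,0,0,0],
    [-0.33,5.6,0,0,0,0],
    [-0.05,6.0,0,0,0,0],
    [-0.05,6.0,0,0,0,0],
    [-0.05,6.0,0,0,0,0],
  ],
)

```text
t: 5.45
tool_pos: [0.6225, -0.214, 0.117]
tool_rot: [1.755, 2.604, -0.0]
contact_force: [-1.0, -4.3, 0.8]
opening: 0.0134
```

```bash
python3 snap.py wrist w3; python3 -c "
from mv import *
rows([])"
```

```text
t 5.5 psi 112.05 [ 0.6225 -0.2139  0.117 ] open 0.0134 F [-0.3 -4.   0.3]
```

View pics/w3.png

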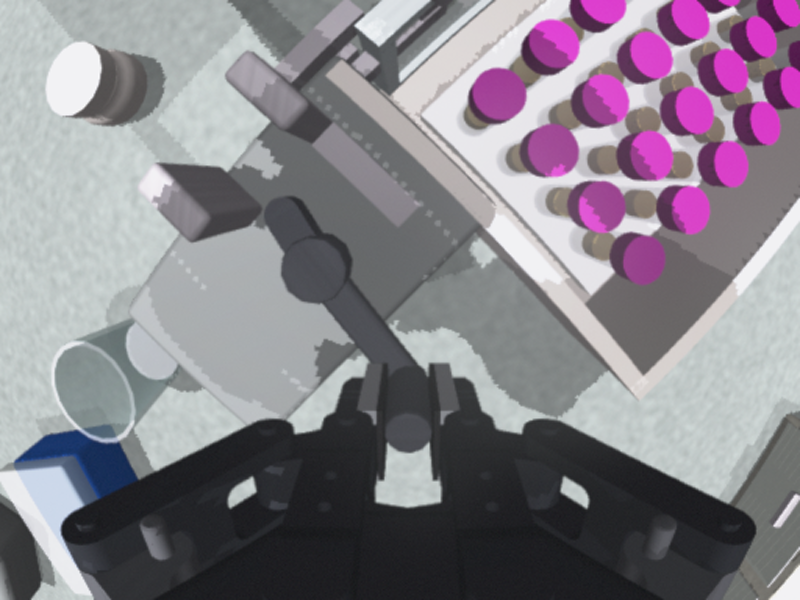

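Call:
apply_moves(
  rows=[
    [0,0,0,0,0,0],
    [0,0,0,0,0,0],
    [0,0,0,0,0,0],
    [0,0,0,0,0,0],
    [0,0,0,0,0,0],
    [0,0,0,0,0,0],
    [0,0,-3,0,0,0],
    [0,0,-6,0,0,0],
    [0,0,-8,0,0,0],
    [0,0,-8,0,0,0],
  ],
  grip=0,
)

```text
t: 6.5
tool_pos: [0.6245, -0.2148, 0.2017]
tool_rot: [1.751, 2.598, 0.002]
contact_force: [0.7, -0.1, 0.8]
opening: 0.0852
```

```bash
python3 snap.py wrist w4 ; python3 -c "
from mv import *
rows([(.546,-.1647,.195,157.5),(.546,-.1647,.118,157.5)])"
```

```text
t 6.55 psi 112.05 [ 0.6234 -0.2143  0.199 ] open 0.0853 F [-0.9 -0.6 -1.5]
[np.float64(7.51), np.float64(-5.31), np.float64(0.35), np.float64(0.02), np.float64(0.06), np.float64(-9.09)]
[np.float64(7.54), np.float64(-5.34), np.float64(8.05), np.float64(0.02), np.float64(0.06), np.float64(-9.09)]
```

View pics/w4.png

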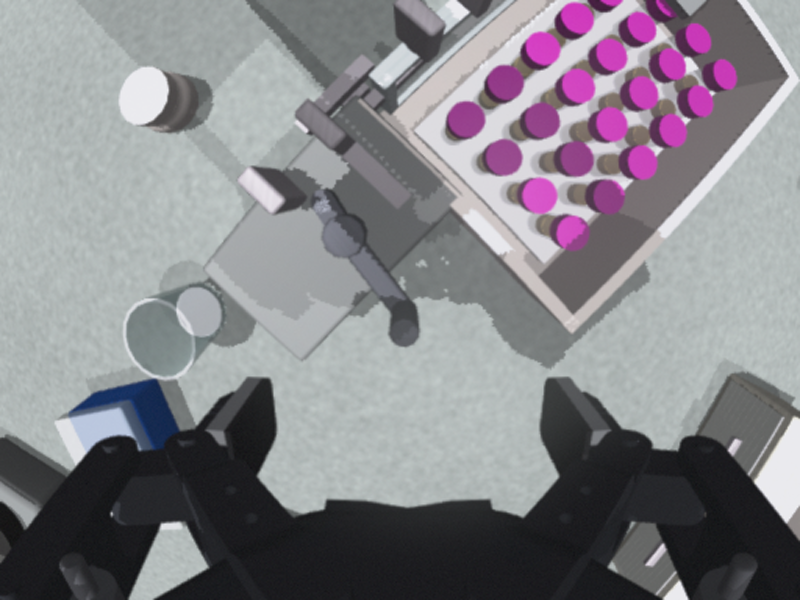

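Call:
apply_moves(
  rows=[
    [4,-3,0.3,0,0,-3],
    [7.5,-5.3,0.3,0,0,-9.1],
    [7.5,-5.3,0.3,0,0,-9.1],
    [7.5,-5.3,0.3,0,0,-9.1],
    [7.5,-5.3,0.3,0,0,-9.1],
    [7.5,-5.3,0.3,0,0,-9.1],
    [7.5,-5.3,0.3,0,0,-9.1],
    [7.5,-5.3,0.3,0,0,-9.1],
    [7.5,-5.3,0.3,0,0,-9.1],
  ],
)

```text
t: 7.45
tool_pos: [0.5458, -0.1645, 0.1945]
tool_rot: [0.612, 3.078, -0.001]
contact_force: [0.1, 0.6, 0.2]
opening: 0.0854
```

```bash
python3 snap.py wrist w5 ; python3 -c "
from mv import *
rows([(.546,-.1647,.195,157.5),(.546,-.1647,.118,157.5)])"
```

```text
t 7.5 psi 157.51 [ 0.5459 -0.1646  0.1948] open 0.0854 F [-0.6  0.6  0.5]
[np.float64(-0.01), np.float64(-0.01), np.float64(-0.02), np.float64(-0.0), np.float64(0.05), np.float64(0.0)]
[np.float64(0.02), np.float64(-0.0), np.float64(7.68), np.float64(-0.0), np.float64(0.05), np.float64(0.0)]
```

View pics/w5.png

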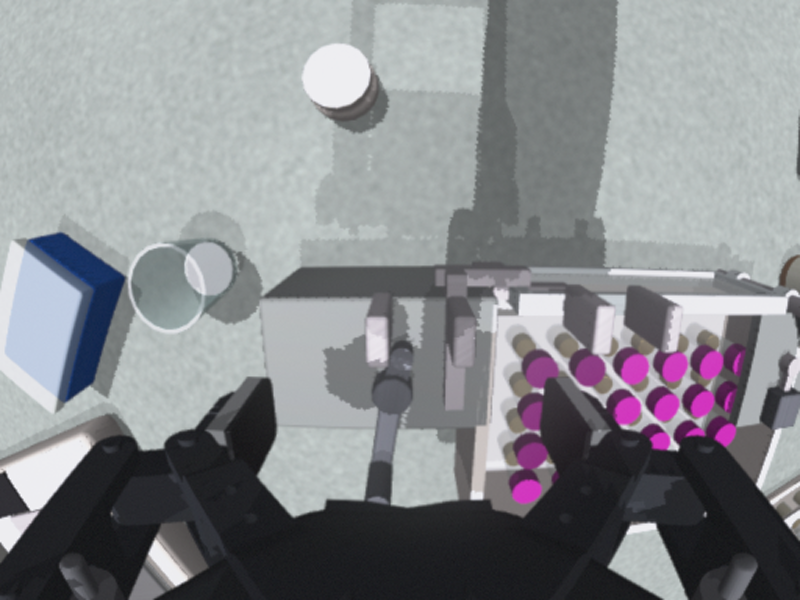

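Call:
apply_moves(
  rows=[
    [0,0,3,0,0,0],
    [0,0,6,0,0,0],
    [0,0,7.7,0,0,0],
    [0,0,7.7,0,0,0],
    [0,0,7.7,0,0,0],
  ],
)

```text
t: 8.0
tool_pos: [0.5463, -0.1648, 0.1181]
tool_rot: [0.612, 3.077, -0.002]
contact_force: [-0.9, 0.2, -0.4]
opening: 0.0855
```

```bash
python3 snap.py wrist w6 ; python3 -c "
from mv import *
rows([(.546,-.1647,.118,157.5)])"
```

```text
t 8.05 psi 157.51 [ 0.547  -0.1651  0.1191] open 0.0858 F [-0.9 -0.8  0.4]
[np.float64(0.11), np.float64(-0.0), np.float64(0.11), np.float64(-0.0), np.float64(0.07), np.float64(0.0)]
```

View pics/w6.png

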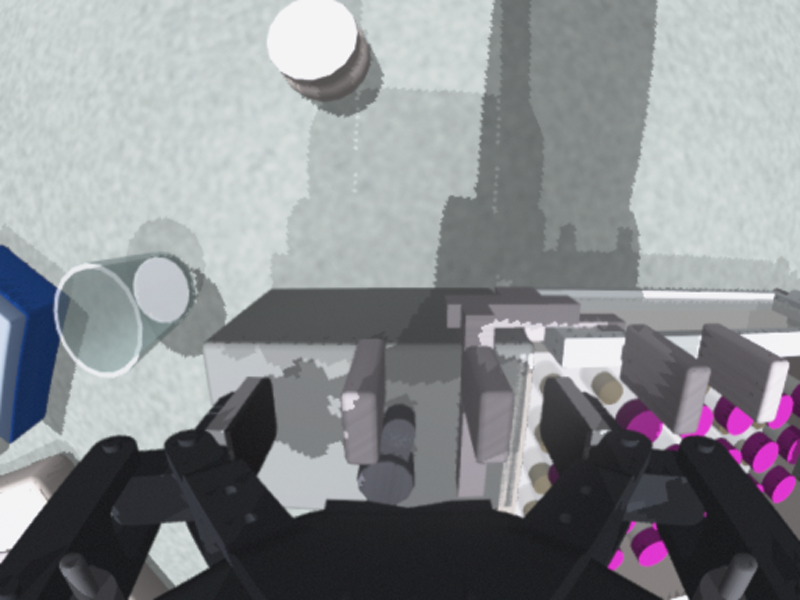

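Call:
apply_moves(
  rows=[
    [0,0,0,0,0,0],
    [0,0,0,0,0,0],
    [0,0,0,0,0,0],
    [0,0,0,0,0,0],
    [0,0,0,0,0,0],
    [0,0,0,0,0,0],
    [0,0,0,0,0,0],
    [0,0,0,0,0,0],
    [0,0,0,0,0,0],
    [0,0,0,0,0,0],
  ],
  grip=1,
  squeeze=25,
)

```text
t: 9.05
tool_pos: [0.5476, -0.1661, 0.1209]
tool_rot: [0.611, 3.074, -0.006]
contact_force: [-1.6, -0.8, 5.8]
opening: 0.035
```

```bash
python3 snap.py wrist w7 ; python3 -c "
from mv import *
rows([(.546,-.1647,.118,157.5)])"
```

```text
t 9.1 psi 157.52 [ 0.5475 -0.1661  0.1209] open 0.0351 F [-1.9 -0.7  6.1]
[np.float64(0.2), np.float64(0.07), np.float64(0.29), np.float64(-0.02), np.float64(0.1), np.float64(0.0)]
```

View pics/w7.png

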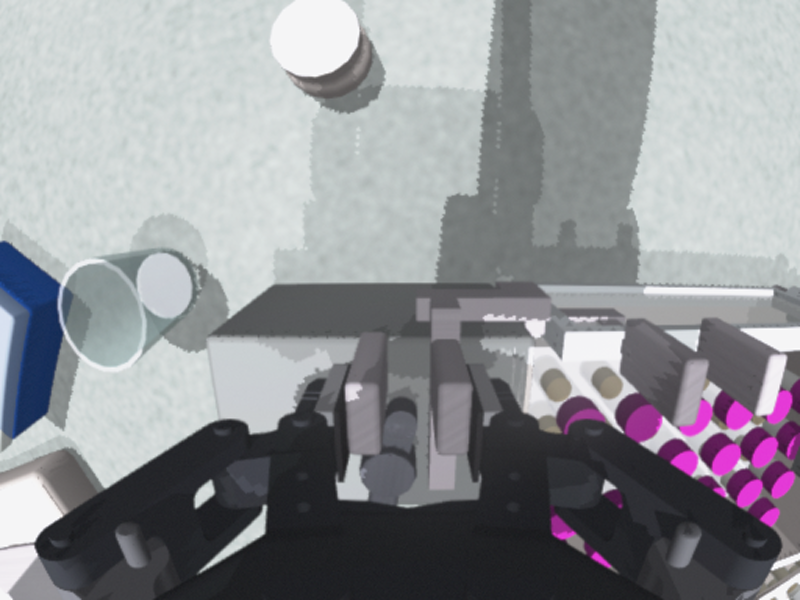

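Call:
apply_moves(
  rows=[
    [0,0,0,0,0,0],
    [0,0,0,0,0,0],
    [0,0,0,0,0,0],
    [0,0,0,0,0,0],
    [0,0,0,0,0,0],
    [0,0,0,0,0,0],
    [0,0,-3,0,0,0],
    [0,0,-6,0,0,0],
    [0,0,-9,0,0,0],
    [0,0,-12,0,0,0],
    [0,0,-12,0,0,0],
    [0,0,-12,0,0,0],
  ],
  grip=0,
)

```text
t: 10.3
tool_pos: [0.5471, -0.1656, 0.2416]
tool_rot: [0.611, 3.072, -0.006]
contact_force: [-0.1, 0.3, -0.1]
opening: 0.0852
```

```bash
python3 snap.py wrist w8 130 130 450 300; python3 -c "
from mv import *
rows([(.5853,-.0569,.195,157.5),(.5853,-.0569,.118,157.5)])"
```

```text
t 10.35 psi 157.52 [ 0.5464 -0.1653  0.24  ] open 0.0851 F [-0.2 -0.6 -0.7]
[np.float64(0.58), np.float64(11.52), np.float64(4.47), np.float64(-0.02), np.float64(0.08), np.float64(0.0)]
[np.float64(0.64), np.float64(11.53), np.float64(12.17), np.float64(-0.02), np.float64(0.08), np.float64(0.0)]
```

View pics/w8.png

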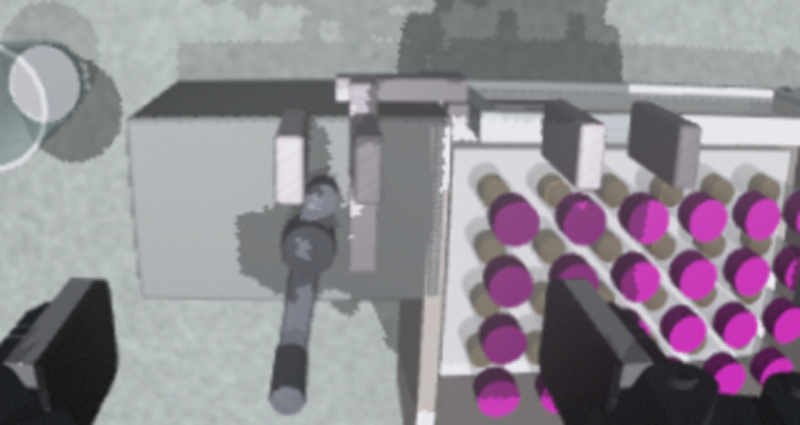

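```bash
python3 - <<'E'
import pickle,numpy as np
from h import *
i,o=pickle.load(open("w8.pkl","rb"))
A=lambda u,v,z:unproj(i,((u-.75)/2.5+130,(v-.75)/2.5+130),z,True)
cf=A(289,169,.148);cs=A(368,170,.148);gs=A(590,156,.148);gf=A(684,156,.148)
print(cf,cs,gs,gf,np.linalg.norm(cf-cs),np.linalg.norm(gs-gf))
E
```

```text
[ 0.54054292 -0.17678546  0.148     ] [ 0.55082845 -0.15286144  0.148     ] [ 0.57544282 -0.08041863  0.148     ] [ 0.5893294  -0.04633411  0.148     ] 0.026041328178655582 0.0368047785005432
```

Call:
apply_moves(
  rows=[
    [0.3,5,2,0,0,0],
    [0.6,9,4.4,0,0,0],
    [0.6,11.5,4.4,0,0,0],
    [0.6,11.5,4.4,0,0,0],
    [0.6,11.5,4.4,0,0,0],
    [0.6,11.5,7,0,0,0],
    [0.6,11.5,10,0,0,0],
    [0.6,11.5,12,0,0,0],
    [0.6,11.5,12,0,0,0],
    [0.6,11.5,12,0,0,0],
  ],
)

```text
t: 11.35
tool_pos: [0.5853, -0.0583, 0.1199]
tool_rot: [0.613, 3.075, -0.006]
contact_force: [-0.0, -0.3, 0.7]
opening: 0.0852
```

```bash
python3 snap.py wrist w9; python3 -c "
from mv import *
rows([(.5853,-.0569,.118,157.5)])"
```

```text
t 11.4 psi 157.45 [ 0.5861 -0.0583  0.1211] open 0.085 F [-0.1 -0.1  0.5]
[np.float64(0.13), np.float64(0.09), np.float64(0.31), np.float64(-0.02), np.float64(0.1), np.float64(-0.01)]
```

View pics/w9.png

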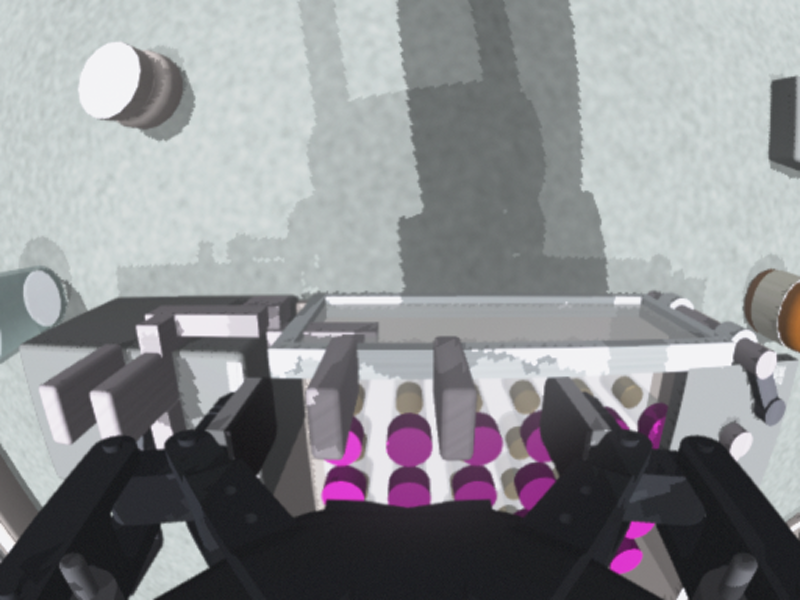

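Call:
apply_moves(
  rows=[
    [0,0.1,0,0,0,0],
    [0,0.1,0,0,0,0],
    [0,0.1,0,0,0,0],
    [0,0.1,0,0,0,0],
    [0,0.1,0,0,0,0],
    [0,0.1,0,0,0,0],
    [0,0.1,0,0,0,0],
    [0,0.1,0,0,0,0],
    [0,0.1,0,0,0,0],
    [0,0.1,0,0,0,0],
    [0,0.1,0,0,0,0],
  ],
  grip=1,
  squeeze=50,
)

```text
t: 12.5
tool_pos: [0.5879, -0.0581, 0.1239]
tool_rot: [0.61, 3.069, -0.008]
contact_force: [-1.5, -0.0, 6.6]
opening: 0.0347
```

```bash
python3 snap.py wrist w10; python3 -c "
from mv import *
H=np.array([.6447,.0863])
g=np.radians
o=ctrl.get_obs()
r=o['tool_pos'][:2]-H; print(np.linalg.norm(r), np.degrees(np.arctan2(r[1],r[0])))
z=o['tool_pos'][2]
L=[]
c=lambda a:np.array([[np.cos(a),np.sin(a)],[-np.sin(a),np.cos(a)]])
for d in range(4,85,4):
    p=H+c(g(d))@r; L.append((p[0],p[1],z,157.5-d))
rows(L)"
```

```text
0.15516436704126635 -111.4819489929442
t 12.55 psi 157.5 [ 0.5879 -0.0581  0.1239] open 0.0345 F [-2.  -0.8  6.5]
[np.float64(1.08), np.float64(0.02), np.float64(-0.01), np.float64(-0.03), np.float64(0.15), np.float64(0.8)]
[np.float64(2.16), np.float64(0.11), np.float64(-0.03), np.float64(-0.02), np.float64(0.15), np.float64(1.6)]
[np.float64(3.23), np.float64(0.28), np.float64(-0.04), np.float64(-0.02), np.float64(0.15), np.float64(2.4)]
[np.float64(4.29), np.float64(0.53), np.float64(-0.06), np.float64(-0.01), np.float64(0.15), np.float64(3.2)]
[np.float64(5.32), np.float64(0.84), np.float64(-0.07), np.float64(-0.01), np.float64(0.15), np.float64(4.0)]
[np.float64(6.33), np.float64(1.23), np.float64(-0.09), np.float64(-0.0), np.float64(0.15), np.float64(4.8)]
[np.float64(7.31), np.float64(1.69), np.float64(-0.1), np.float64(0.01), np.float64(0.16), np.float64(5.6)]
[np.float64(8.26), np.float64(2.21), np.float64(-0.11), np.float64(0.01), np.float64(0.16), np.float64(6.4)]
[np.float64(9.17), np.float64(2.8), np.float64(-0.13), np.float64(0.02), np.float64(0.16), np.float64(7.2)]
[n
[... 627 characters left out ...]
float64(0.15), np.float64(12.0)]
[np.float64(14.1), np.float64(8.47), np.float64(-0.21), np.float64(0.06), np.float64(0.15), np.float64(12.8)]
[np.float64(14.55), np.float64(9.45), np.float64(-0.22), np.float64(0.06), np.float64(0.15), np.float64(13.6)]
[np.float64(14.94), np.float64(10.46), np.float64(-0.23), np.float64(0.07), np.float64(0.15), np.float64(14.4)]
[np.float64(15.26), np.float64(11.49), np.float64(-0.23), np.float64(0.07), np.float64(0.15), np.float64(15.2)]
[np.float64(15.5), np.float64(12.55), np.float64(-0.24), np.float64(0.08), np.float64(0.15), np.float64(16.0)]
[np.float64(15.67), np.float64(13.62), np.float64(-0.24), np.float64(0.08), np.float64(0.15), np.float64(16.8)]
```

View pics/w10.png

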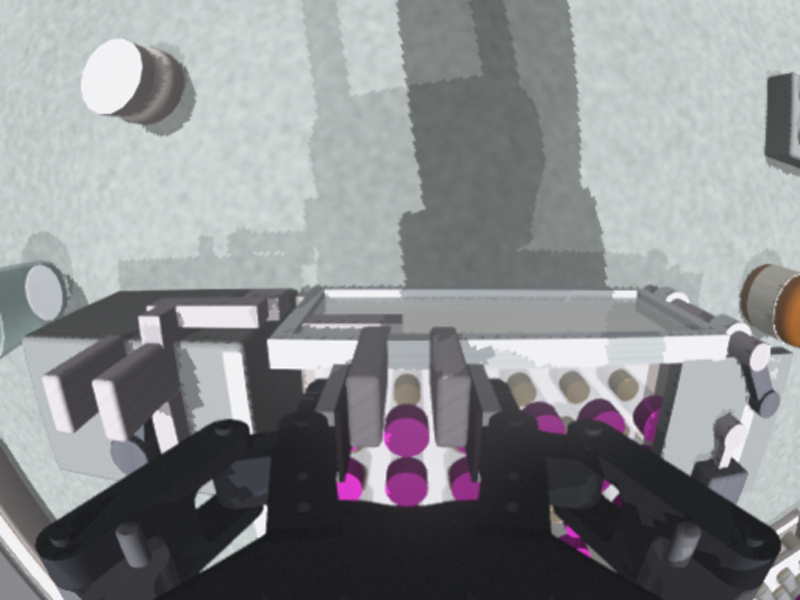

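Call:
apply_moves(
  rows=[
    [0.5,0,0,0,0,0.4],
    [1.08,0,0,0,0,0.8],
    [1.6,0.06,0,0,0,1.2],
    [2.16,0.11,0,0,0,1.6],
    [2.7,0.2,0,0,0,2.0],
    [3.23,0.28,0,0,0,2.4],
    [3.76,0.4,0,0,0,2.8],
    [4.29,0.53,0,0,0,3.2],
  ],
)

```text
t: 13.35
tool_pos: [0.5502, -0.037, 0.124]
tool_rot: [1.032, 2.953, -0.008]
contact_force: [0.6, 0.7, 0.0]
opening: 0.0345
```

```bash
python3 snap.py wrist w11; python3 -c "
from mv import *
H=np.array([.6447,.0863])
g=np.radians
o=ctrl.get_obs()
r=o['tool_pos'][:2]-H; print(np.linalg.norm(r), np.degrees(np.arctan2(r[1],r[0])))
z=.1235
L=[]
for d in range(18,86,4):
    a=g(-111.5-d)
    p=H+.155*np.array([np.cos(a),np.sin(a)]); L.append((p[0],p[1],z,157.5-d))
rows(L)"
```

```text
0.15530434952661198 -127.69188503964916
t 13.4 psi 141.42 [ 0.5497 -0.0366  0.124 ] open 0.0346 F [ 1.  -0.5 -0.7]
[np.float64(0.49), np.float64(0.03), np.float64(0.04), np.float64(-0.0), np.float64(0.16), np.float64(0.38)]
[np.float64(1.57), np.float64(0.09), np.float64(0.03), np.float64(0.01), np.float64(0.16), np.float64(1.18)]
[np.float64(2.64), np.float64(0.22), np.float64(0.01), np.float64(0.01), np.float64(0.16), np.float64(1.98)]
[np.float64(3.71), np.float64(0.42), np.float64(-0.0), np.float64(0.02), np.float64(0.16), np.float64(2.78)]
[np.float64(4.75), np.float64(0.7), np.float64(-0.02), np.float64(0.02), np.float64(0.16), np.float64(3.58)]
[np.float64(5.78), np.float64(1.05), np.float64(-0.03), np.float64(0.03), np.float64(0.16), np.float64(4.38)]
[np.float64(6.77), np.float64(1.47), np.float64(-0.04), np.float64(0.03), np.float64(0.16), np.float64(5.18)]
[np.float64(7.74), np.float64(1.96), np.float64(-0.06), np.float64(0.04), np.float64(0.16), np.float64(5.98)]
[np.float64(8.66), np.float64(2.52), np.float64(-0.07), np.float64(0.04), np.float64(0.16), np.float64(6.78)]

[... 188 characters left out ...]
loat64(0.15), np.float64(8.38)]
[np.float64(11.18), np.float64(4.55), np.float64(-0.11), np.float64(0.06), np.float64(0.15), np.float64(9.18)]
[np.float64(11.92), np.float64(5.34), np.float64(-0.12), np.float64(0.07), np.float64(0.15), np.float64(9.98)]
[np.float64(12.61), np.float64(6.18), np.float64(-0.13), np.float64(0.07), np.float64(0.15), np.float64(10.78)]
[np.float64(13.23), np.float64(7.07), np.float64(-0.14), np.float64(0.08), np.float64(0.15), np.float64(11.58)]
[np.float64(13.79), np.float64(8.0), np.float64(-0.14), np.float64(0.08), np.float64(0.15), np.float64(12.38)]
[np.float64(14.28), np.float64(8.96), np.float64(-0.15), np.float64(0.09), np.float64(0.14), np.float64(13.18)]
```

View pics/w11.png

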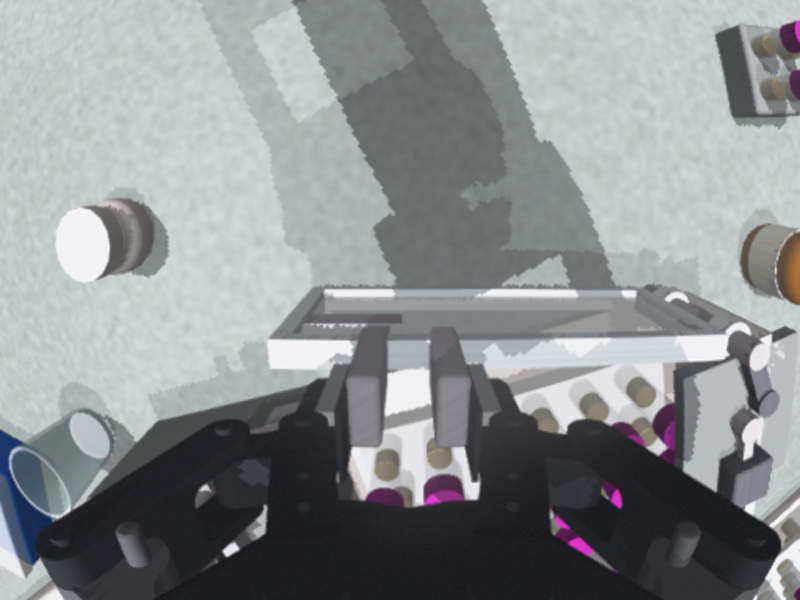

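Call:
apply_moves(
  rows=[
    [0.7,0.04,0,0,0,0.5],
    [1.57,0.09,0,0,0,1.18],
    [2.64,0.22,0,0,0,1.98],
    [3.71,0.42,0,0,0,2.78],
    [4.75,0.7,0,0,0,3.58],
    [5.78,1.05,0,0,0,4.38],
    [6.77,1.47,0,0,0,5.18],
    [7.74,1.96,0,0,0,5.98],
    [8.66,2.52,0,0,0,6.78],
    [9.55,3.14,0,0,0,7.58],
    [10.39,3.82,0,0,0,8.38],
    [11.18,4.55,0,0,0,9.18],
    [11.92,5.34,0,0,0,9.98],
    [12.61,6.18,0,0,0,10.78],
    [13.23,7.07,0,0,0,11.58],
    [13.79,8.0,0,0,0,12.38],
    [13.79,8.0,0,0,0,12.38],
    [13.79,8.0,0,0,0,12.38],
    [13.79,8.0,0,0,0,12.38],
  ],
)

```text
t: 15.3
tool_pos: [0.4912, 0.1118, 0.1238]
tool_rot: [2.406, 2.002, -0.0]
contact_force: [-3.2, -3.3, 9.4]
opening: 0.0345
```

```bash
python3 snap.py wrist w12; python3 snap.py top t12 160 90 400 270; python3 -c "
from mv import *
H=np.array([.6447,.0863])
o=ctrl.get_obs()
r=o['tool_pos'][:2]-H; print(np.linalg.norm(r), np.degrees(np.arctan2(r[1],r[0])))
rows([])"
```

```text
0.15562376496553054 170.56496204851248
t 15.4 psi 79.53 [0.4912 0.1118 0.1238] open 0.0345 F [-3.8 -0.8  9.1]
```

View pics/w12.png

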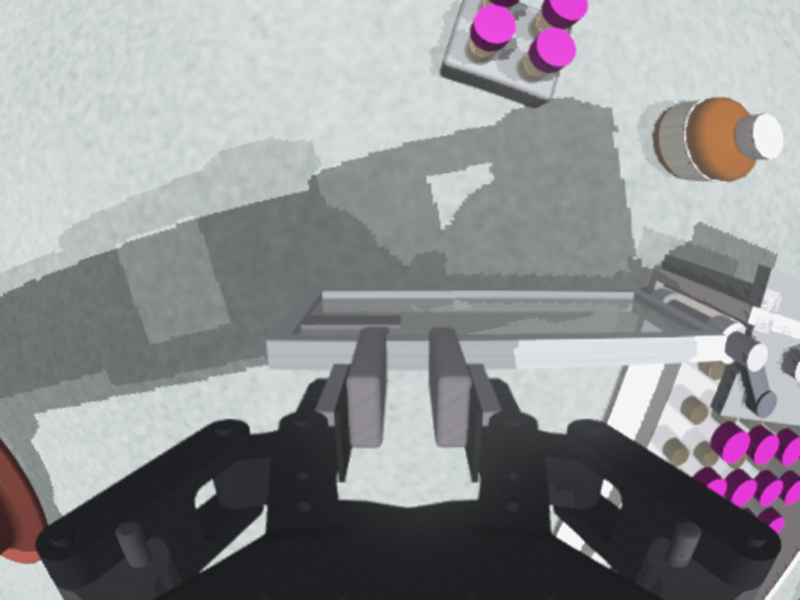

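View pics/t12.png

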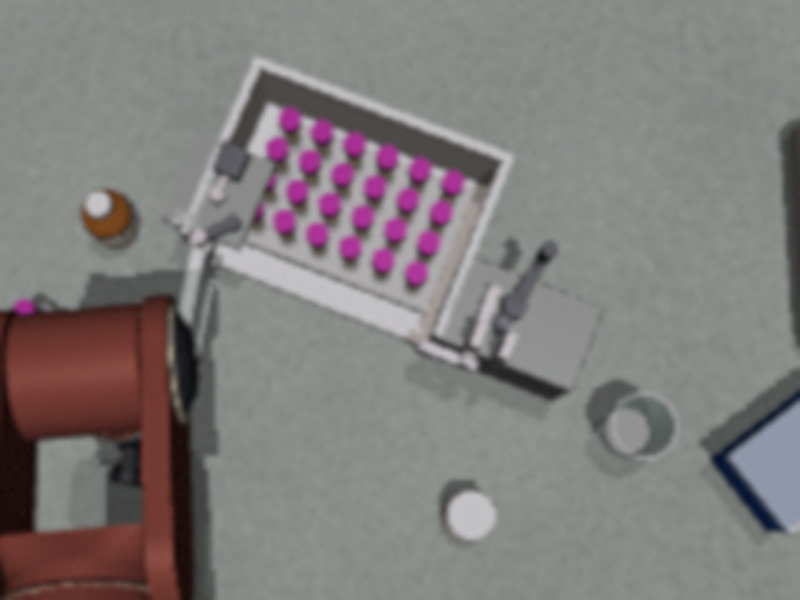

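Call:
apply_moves(
  rows=[
    [0,0,0,0,0,0],
    [0,0,0,0,0,0],
    [0,0,0,0,0,0],
  ],
)

```text
t: 15.7
tool_pos: [0.4911, 0.1115, 0.1239]
tool_rot: [2.406, 2.002, -0.002]
contact_force: [2.9, -2.3, -0.1]
opening: 0.0346
```

```bash
python3 -c "
from station import ctrl
o=ctrl.get_obs();print(o['t'],o['tool_pos'],o['tool_rot'],abs(o['dq']).max(),o['opening'],o['contact_force'])
print(ctrl.finish_job())"
```

```text
15.7 [0.4910681  0.11152256 0.12389244] [ 2.40595850e+00  2.00222471e+00 -1.76705407e-03] 0.0031961190739399803 0.03455788872115256 [ 2.87775457 -2.25249978 -0.08404181]
the job is handed in; nothing more can be done
None
```

The gate is open and the job was handed in at 15.7 s of the 61 s limit, with the fingers still squeezing the second catch. The station gave no verdict, so these results come from my own measurements.

- **Lever:** I gripped the knob and swung it to about 1.40 rad, from the tool position. It was still there in the last top picture.
- **First catch:** I squeezed it home. In the wrist picture taken after I let go, the tabs were 26.0 mm apart, down from 37.9 mm, so about 12 mm of travel.
- **Second catch:** The fingers hold it at an opening of 34.5 mm with a 50 N grip, which means it is fully squeezed. I only closed on it after the first catch was clear.
- **Gate:** I drew it along its arc to about 78 degrees (1.36 rad), judged from the tool's angle about the hinge.

At hand-in the arm was still and the wrist force was about 4 N.

The jar, beaker and reagent bottle look undisturbed in the last top picture. In that picture the arm mostly hides the tube block and the crop cuts off part of the tip box. The wrist pictures showed no contact with either, and the fingertips stayed above all the bystanders throughout.

None of the checks disagreed by more than a few millimetres. While each catch was being squeezed, the tool rose about 3 mm and read about 6 N upward, but this caused no trouble.

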